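# Line up the drive collar's set screw on the shaft flat and hold it for tightening

## Task

First pinch the bare upright shaft of the gear unit and turn it until its flat is felt and faces the key guide, leaving the parts on their stand meanwhile. Then lift the collar with the set screw off its dowel, lower it onto the shaft with its screw on the flat, pointing straight at the key guide and level with the guide's hole, and finish while still holding it there in the fingers, so that it can be tightened. Leave the plain spacer and everything else on the bench where they are.

Things in the scene. Friction and masses are not known exactly. Their poses are not given: they have to be found in the camera images.
- gear_unit: Grey gear unit fixed to the bench. Origin: on the bench at the foot of the upright shaft's axis; +x points from the shaft to the key guide, z up. Housing 70 mm high, x -65 to 105, y -65 to 65 mm; motor (radius 32, to height 68) lies out of its -y side, 110 mm long. A bearing cap of radius 22 mm round the shaft reaches height 75 mm.
- guide_hole (a point): Centre of the key guide's hole (12 mm), at its mouth facing the shaft: 68 mm from the shaft axis, 128 mm above the bench. The guide is a post 30 mm wide carrying a short level steel tube, 68 to 92 mm off the shaft axis, top at 140 mm. Axes as the gear unit's.
- shaft: Steel shaft, 24 mm thick, standing up out of the gear unit, end 160 mm above the bench. Heights 100 to 160 mm carry one flat, 7 mm from the axis: 19 mm across flat and back, 24 mm where round. No end stops; friction 0.06 N m, stays where left. Pads closed within 45 deg of square on the flat pull it square. Origin: on the axis, 70 mm above the bench; +x = the flat's outward normal, z up.
- flat (a point): Point on the middle of the shaft's flat, 7 mm from the axis and 128 mm above the bench; +x is the flat's outward normal. At the start it is turned 0.6 to 2.2 rad anticlockwise (seen from above) from facing the key guide.
- shaft_end (a point): Centre of the shaft's upper end, on its axis, 160 mm above the bench.
- stand: Wooden parts stand fixed to the bench, base 200 x 75 x 12 mm, with two wooden dowels 120 mm apart along its x (14 mm thick, tops 74 mm above the bench), each with a shoulder 36 mm wide whose top, on which a part sits, is 32 mm above the bench. Origin: centre of its underside.
- collar: Steel collar, outside 50, bore 27, 24 mm high, 0.26 kg, on either dowel. A set screw at half height: its tip (6 mm thick) reaches into the bore to 9 mm from the axis, so it goes down the shaft only over the flat (within 15 deg); outside, its dark 9 mm head stands out to 31.5 mm. Origin: centre of underside; +x along the screw, outward.
- screw (a point): Outer end of the collar's set-screw head, 31.5 mm from the collar's axis and 12 mm above its underside; axes as the collar's.
- spacer: Plain steel spacer of the collar's size, without a set screw, on the other dowel. Not needed. Origin: centre of its underside.
- screwdriver: Bystander: screwdriver with black handle, 190 mm long, lying on the bench.
- tape_roll: Bystander: roll of grey tape lying flat, 90 mm wide, 25 mm high.
- jar: Bystander: glass jar with steel cap, 68 mm wide, 85 mm high.
- bottle: Bystander: clear water bottle, 64 mm wide, 190 mm high.
- radio: Bystander: black hand-held radio standing upright, 120 mm plus aerial.
- drill: Bystander: cordless drill standing on its battery, 195 mm high.
Things that resemble listed ones, but are neither listed nor needed, are in the scene too. What is shaped like the collar but blue or orange is not meant.

How it is judged:
By the outcome, as a careful person would: the job done as asked, in the order asked, and still so for the second after the job is handed in, while the arm keeps its last pose, push and grip.
It also fails if it takes over 54 s, if anything falls off the work surface, if the arm or the gripper's body presses on something with over 40 N, if the wrist force passes 120 N, or if a joint passes its speed limit or range.

## Robot

A 6-joint arm with a two-finger parallel gripper is mounted at the origin on the work surface. World frame = base frame: x ahead of the robot, y to its left, z up, the work surface at z = 0. Lengths are in mm, angles in degrees, forces in N, time in s.
With the tool pointing down it reaches from about 325 to 850 mm from the base axis. Payload 15.5 kg.
Tool frame: the origin (TCP) lies midway between the tips of the shut fingers; the grasp point (between the pads) lies 19 mm behind it; z points along the fingers, y is the line along which they close (so a half turn about z gives the same grasp; the last joint's range is limited). The gripper opens to 91 mm and grips with 3 to 60 N. Pads are 32 mm wide; open, the fingers measure 118 mm over their backs; the gripper's body (76 mm by 178 mm) begins 60 mm behind the grasp point.
Start: joints at [-75.373, 28.281, 77.091, -0, 74.628, -5.472], TCP at [214.782, -586.937, 213.915] pointing down, gripper open.
Joint ranges: [-166.48, 166.48], [-47.26, 123.95], [12.59, 153.08], [-70.14, 250.14], [6.76, 159.57], [-176.63, 176.63]. Speed limits (degrees/s): [108.29, 108.29, 147.25, 172.46, 172.46, 172.46].

## Interface

Orientations are given as a 3x3 rotation matrix whose columns are the frame's x, y, z axes.
In Python, from plant import sense, eyes, r gives the robot as it stands. The module is installed in compiled form; this text tells all that it offers.
- The arm moves only by the tool servo_tool, never from a script. Its argument "deltas" is a list of rows, each an object of numbers: "dx", "dy", "dz": the shift along the tool's x, y, z normalised to -1 to 1, where 1 is 30 mm; "spin": the turn about the tool's z normalised to -1 to 1, where 1 is 4 degrees; "jaw": the opening, from 0 (shut) to 1 (fully open). A call has 1 to 5 rows; each row shifts and turns the commanded pose from where the row before left it, along the tool's axes as they then stand; what a row does not reach is not made up. A row lasts 1/10 s, in which the tool goes at most 50 mm and 8.59 degrees, less where a joint would pass 70% of its speed; a pose out of reach is approached as far as the arm can. A call with a number of a shift or a turn outside -1 to 1 is refused whole. A call with a gripper value outside its range is refused whole. The fingers move at their own pace and stop on an object; "newtons" is the grip in N (left out, the last holds). Time passes only in rows, so rows that do not move let the fingers close. It gives the time, the measured TCP pose, the force, the opening and the grip force at its end, in the units of the state.
- sense(): the state, without advancing time (a new reading comes with each control period).
- eyes.camera(name): name is "side" or "top" or "wrist"; returns the picture (480x640x3 uint8, red, green, blue); there is no depth.
- eyes.get_calibration(name): a dict with "fov_y" (degrees; the focal length in pixels is half the picture's height over the tangent of half this angle, whatever the lens; pixels are square), "cx", "cy" (the principal point, pixels), "pose" (4x4, takes a point from camera to world coordinates). Camera axes: x right, y up, looking along -z (the intrinsics and any distortion apply to the point x, -y, -z); pixel columns grow to the right and rows downward; lengths in mm; the calibration is good to about 2 mm. A picture is of the moment at which its call begins: read the wrist's pose just before it. get_calibration takes no time and is no camera call; for the wrist camera it gives the pose at the moment of the call.
- r.close_job(): hands the job in; it is judged then, once.
The state is a dict: "time_s": time; "joints": joint angles; "joint_velocities": joint speeds; "effort": joint torques, N m; "position": TCP position; "eef_rot": TCP orientation; "contact_force": force on the tool from outside, world axes, zero at the start; "wrist_torque": the same for the moment, N m; "grip_width": finger opening in mm; "gripper_force": force on a finger pad.
Only numpy, scipy, OpenCV 4.12 (cv2) and the standard library are available. Lean on these libraries where they do the work, as an engineer would, in place of code of your own. Each camera call takes 0.05 s, during which the arm holds its last target. There are 200 camera calls.

## Working session

There is one attempt and no reset: what is moved stays moved. The work goes in short steps, Python scripts to look and compute and a tool call to move; the robot and the scene stay as the last step left them, time stands still between calls to the robot, and variables do not carry over. Pictures are saved under pics/ and viewed, at most 10 in all, crops included, and the job is handed in when it is done.

Besides the shell and the picture viewer there is one more tool, called after "Request:" by a JSON object that holds its "op" and its "data". servo_tool: Moves the arm, as the interface text tells. Its arguments: {"type":"object","properties":{"deltas":{"type":"array"},"newtons":{"type":"number"}},"required":["deltas"]}

```bash
mkdir -p pics
python3 - <<'E'
from plant import sense, eyes, r
import cv2, numpy as np
for n in ["side","top"]:
    im=eyes.camera(n); cv2.imwrite(f"pics/{n}0.png",im[:,:,::-1])
    c=eyes.get_calibration(n); print(n,{k:(np.round(v,3).tolist() if k=='pose' else v) for k,v in c.items()})
s=sense(); print({k:np.round(v,3).tolist() for k,v in s.items()})
c=eyes.get_calibration("wrist"); print(c)
E
```

```text
side {'fov_y': 49.07392004435936, 'cx': 324.9879550092558, 'cy': 248.51975162281545, 'pose': [[0.915, 0.204, -0.347, 117.8], [-0.403, 0.471, -0.785, -1006.379], [0.003, 0.858, 0.513, 756.281], [0.0, 0.0, 0.0, 1.0]]}
top {'fov_y': 47.917724410917124, 'cx': 325.5051439317188, 'cy': 240.62613128054494, 'pose': [[0.017, 0.982, -0.186, 233.817], [-1.0, 0.016, -0.007, -21.595], [-0.004, 0.186, 0.983, 1660.614], [0.0, 0.0, 0.0, 1.0]]}
{'time_s': 0.1, 'joints': [-75.373, 28.311, 77.124, 0.001, 74.627, -5.472], 'joint_velocities': [-0.003, -0.044, -0.162, 0.007, -0.066, 0.118], 'effort': [0.006, -88.023, -38.255, 0.071, 0.048, -0.0], 'position': [214.696, -586.605, 213.401], 'eef_rot': [[0.939, 0.344, -0.0], [0.344, -0.939, 0.001], [0.0, -0.001, -1.0]], 'contact_force': [-0.148, -0.053, 0.407], 'wrist_torque': [-0.001, 0.027, 0.048], 'gripper_force': 0.0, 'grip_width': 91.331}
{'fov_y': 68.5433428104671, 'cx': 319.9810197839718, 'cy': 238.5059350476207, 'pose': array([[ 3.44454708e-01,  8.97658072e-01,  2.74883501e-01,
         2.92851494e+02],
       [-9.38802459e-01,  3.29653549e-01,  9.98923446e-02,
        -5.58528074e+02],
       [-9.47152332e-04, -2.92469695e-01,  9.56274323e-01,
         3.84715718e+02],
       [ 0.00000000e+00,  0.00000000e+00,  0.00000000e+00,
         1.00000000e+00]])}
```

View pics/top0.png

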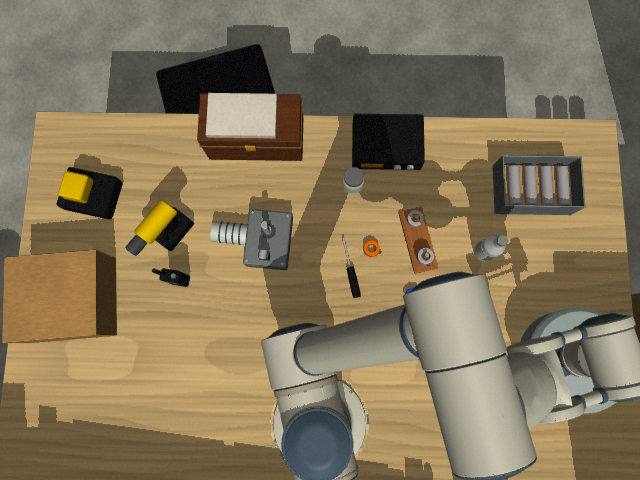

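View pics/side0.png

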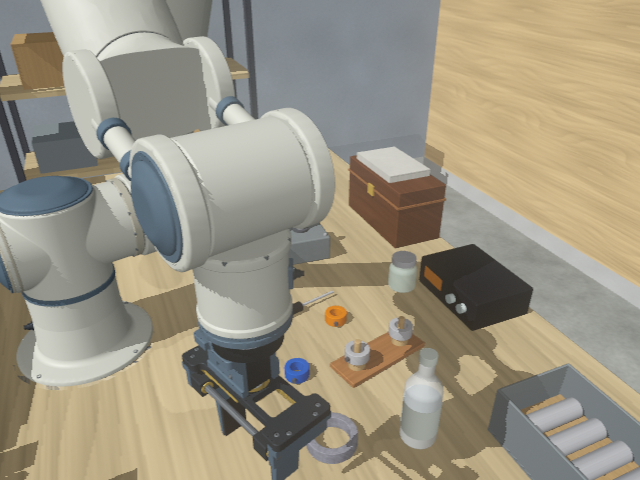

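The top view shows the gear unit near (268,238) with its motor at left and the stand at (418,240), with rings at (416,217) and (426,256). Next I'll zoom in on both.

```bash
cat > h.py <<'E'
import numpy as np, cv2
from plant import sense, eyes, r
from scipy.optimize import least_squares
def K(c):
    f=240/np.tan(np.radians(c['fov_y']/2)); return f,c['cx'],c['cy'],np.array(c['pose'])
def ray(c,u,v):
    f,cx,cy,P=K(c); d=P[:3,:3]@np.array([(u-cx)/f,-(v-cy)/f,-1.]); return P[:3,3],d/np.linalg.norm(d)
def atz(c,u,v,z):
    o,d=ray(c,u,v); return o+d*(z-o[2])/d[2]
def proj(c,p):
    f,cx,cy,P=K(c); q=P[:3,:3].T@(np.array(p,float)-P[:3,3]); return np.array([cx+f*q[0]/-q[2],cy-f*q[1]/-q[2]])
def tri(obs): # [(cal,u,v)]
    A=np.zeros((3,3));b=np.zeros(3)
    for c,u,v in obs:
        o,d=ray(c,u,v); M=np.eye(3)-np.outer(d,d); A+=M; b+=M@o
    p=np.linalg.solve(A,b); return p,[np.round(proj(c,p)-[u,v],1).tolist() for c,u,v in obs]
E
python3 - <<'E'
from h import *
t=eyes.get_calibration("top")
for n,u,v,z in [("ring1",416,217,60),("ring2",426,256,60),("shaft?",265,228,160),("guide?",265,252,140)]: print(n,atz(t,u,v,z).round())
im=cv2.imread("pics/top0.png")
a=cv2.resize(im[190:290,205:305],(400,400),interpolation=cv2.INTER_CUBIC)
b=cv2.resize(im[195:295,370:470],(400,400),interpolation=cv2.INTER_CUBIC)
cv2.imwrite("pics/z.png",np.hstack([a,b]))
E
```

```text
ring1 [ 614. -284.   60.]
ring2 [ 494. -312.   60.]
shaft? [551. 162. 160.]
guide? [485. 162. 140.]
```

View pics/z.png

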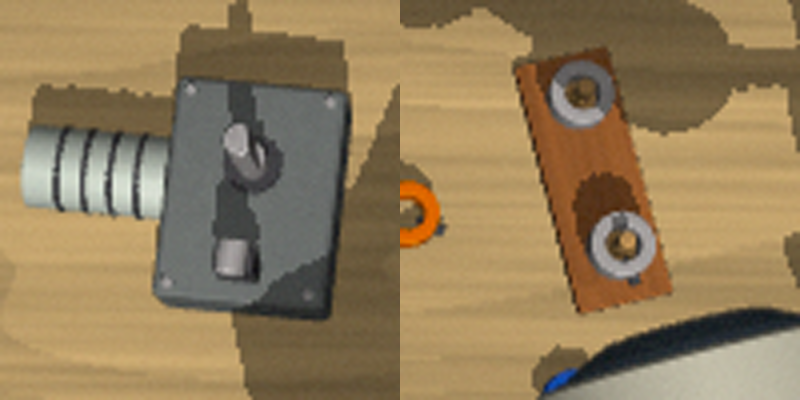

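The collar is the near ring: its screw head shows at crop (635,281), about −x. The shaft top is at (237,138). I'll bring the wrist camera over the stand.

Request:
{"op": "servo_tool", "data": {"deltas": [{"dx": 0.8,"dy": -0.3,"dz": -0.5,"jaw": 1},{"dx": 0.9,"dy": -0.4,"dz": -0.5},{"dx": 0.9,"dy": -0.4,"dz": -0.5},{"dx": 0.9,"dy": -0.4},{"dx": 0.9,"dy": -0.4}]}}

```text
$.deltas[0]: bad value
```

Request:
{"op": "servo_tool", "data": {"deltas": [{"dx": 0.9,"dy": -0.4},{"dx": 0.9,"dy": -0.4},{"dx": 0.9,"dy": -0.4},{"dx": 0.9,"dy": -0.4},{"dx": 0.9,"dy": -0.4}]}}

```text
$.deltas[0]: bad value
```

Request:
{"op": "servo_tool", "data": {"deltas": [{"dx": 0.9,"dy": -0.4},{"dx": 0.8,"dy": -0.4},{"dx": 0.6,"dy": -0.3},{"dx": 0},{"dx": 0}]}}

```text
$.deltas[0]: bad value
```

Run:
```python
from h import *
import pickle
s=sense();c=eyes.get_calibration("wrist"); im=eyes.camera("wrist"); cv2.imwrite("pics/w1.png",im[:,:,::-1]); pickle.dump(c,open("w1.pkl","wb"))
print(s['time_s'],s['position'],s['eef_rot'])
t=eyes.camera("top");cv2.imwrite("pics/top1.png",t[:,:,::-1])
t=eyes.camera("side");cv2.imwrite("pics/side1.png",t[:,:,::-1])
```

```text
0.1 [ 214.69581292 -586.60540946  213.40083969] [[ 9.39102262e-01  3.43637713e-01 -2.54629670e-04]
 [ 3.43637784e-01 -9.39101674e-01  1.05763666e-03]
 [ 1.24320692e-04 -1.08072935e-03 -9.99999408e-01]]
```

View pics/w1.png

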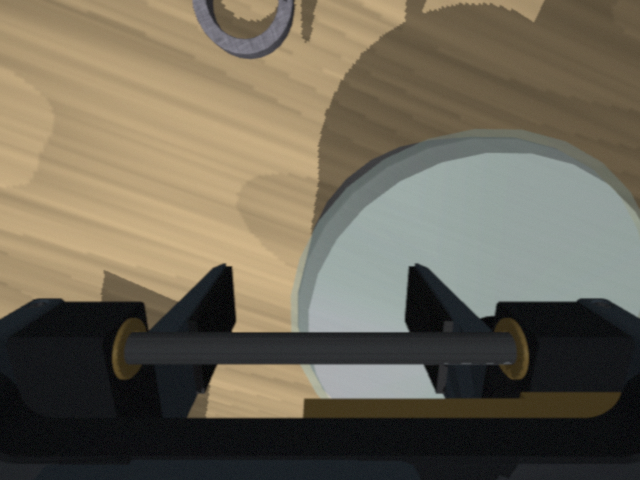

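The arm has not moved because rows need all their keys. The wrist view shows the fingers at (220,270) and (420,270), tool +x pointing up.

Request:
{"op": "servo_tool", "data": {"deltas": [{"dx": 0.8,"dy": -0.3,"dz": -0.5,"spin": 0,"jaw": 1},{"dx": 0.9,"dy": -0.4,"dz": -0.5,"spin": 0,"jaw": 1},{"dx": 0.9,"dy": -0.4,"dz": -0.5,"spin": 0,"jaw": 1},{"dx": 0.9,"dy": -0.4,"dz": 0,"spin": 0,"jaw": 1},{"dx": 0.9,"dy": -0.4,"dz": 0,"spin": 0,"jaw": 1}]}}

```text
time_s: 0.75
position: [320.0, -487.4, 259.4]
eef_rot: [[0.939, 0.344, 0.0], [0.344, -0.939, -0.001], [0.0, 0.001, -1.0]]
contact_force: [1.0, -0.4, 0.0]
grip_width: 91.2
gripper_force: 0.0
```

Request:
{"op": "servo_tool", "data": {"deltas": [{"dx": 0.9,"dy": -0.4,"dz": 0,"spin": 0,"jaw": 1},{"dx": 0.9,"dy": -0.4,"dz": 0,"spin": 0,"jaw": 1},{"dx": 0.9,"dy": -0.4,"dz": 0,"spin": 0,"jaw": 1},{"dx": 0.9,"dy": -0.4,"dz": 0,"spin": 0,"jaw": 1},{"dx": 0.9,"dy": -0.4,"dz": 0,"spin": 0,"jaw": 1}]}}

```text
time_s: 1.25
position: [426.0, -384.3, 258.9]
eef_rot: [[0.939, 0.344, -0.0], [0.344, -0.939, 0.0], [-0.0, -0.0, -1.0]]
contact_force: [-0.1, -0.1, -0.9]
grip_width: 91.2
gripper_force: 0.0
```

Request:
{"op": "servo_tool", "data": {"deltas": [{"dx": 0.7,"dy": -0.4,"dz": 0,"spin": 0,"jaw": 1},{"dx": 0.3,"dy": -0.2,"dz": 0,"spin": 0,"jaw": 1},{"dx": 0,"dy": 0,"dz": 0,"spin": 0,"jaw": 1}]}}

```text
time_s: 1.55
position: [447.8, -357.2, 258.9]
eef_rot: [[0.939, 0.345, -0.0], [0.345, -0.939, 0.0], [-0.0, -0.0, -1.0]]
contact_force: [0.2, -1.7, -0.3]
grip_width: 91.4
gripper_force: 0.0
```

Run:
```python
from h import *
import pickle
s=sense();c=eyes.get_calibration("wrist"); im=eyes.camera("wrist"); cv2.imwrite("pics/w2.png",im[:,:,::-1]); pickle.dump(c,open("w2.pkl","wb"))
print(s['time_s'],s['position'],s['eef_rot'])
t=eyes.camera("top");cv2.imwrite("pics/top1.png",t[:,:,::-1])
t=eyes.camera("side");cv2.imwrite("pics/side1.png",t[:,:,::-1])
```

```text
1.55 [ 447.75944218 -357.23484033  258.88192816] [[ 9.38532662e-01  3.45190414e-01 -1.42345020e-04]
 [ 3.45190437e-01 -9.38532646e-01  1.87705497e-04]
 [-6.88013097e-05 -2.25303879e-04 -9.99999972e-01]]
```

View pics/w2.png

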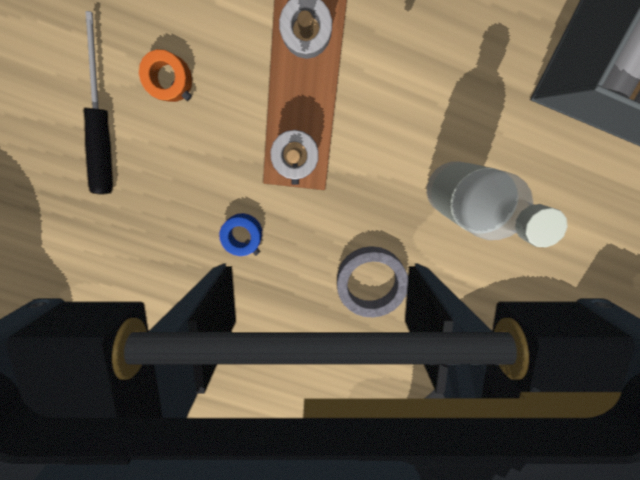

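w2 shows the collar ring at (295,155) with its screw head at (295,181). The spacer is at (306,25), and the blue and orange decoys sit beside them. Next is a view of the gear unit.

Request:
{"op": "servo_tool", "data": {"deltas": [{"dx": 0.2,"dy": -0.55,"dz": 0,"spin": 0,"jaw": 1},{"dx": 0.345,"dy": -0.94,"dz": 0,"spin": 0,"jaw": 1},{"dx": 0.345,"dy": -0.94,"dz": 0,"spin": 0,"jaw": 1},{"dx": 0.345,"dy": -0.94,"dz": 0,"spin": 0,"jaw": 1},{"dx": 0.345,"dy": -0.94,"dz": 0,"spin": 0,"jaw": 1}]}}

```text
time_s: 2.2
position: [446.6, -219.1, 258.9]
eef_rot: [[0.939, 0.343, -0.0], [0.343, -0.939, 0.0], [0.0, -0.0, -1.0]]
contact_force: [-0.1, 0.3, -0.2]
grip_width: 91.2
gripper_force: 0.0
```

Request:
{"op": "servo_tool", "data": {"deltas": [{"dx": 0.345,"dy": -0.94,"dz": 0,"spin": 0,"jaw": 1},{"dx": 0.345,"dy": -0.94,"dz": 0,"spin": 0,"jaw": 1},{"dx": 0.345,"dy": -0.94,"dz": 0,"spin": 0,"jaw": 1},{"dx": 0.345,"dy": -0.94,"dz": 0,"spin": 0,"jaw": 1},{"dx": 0.345,"dy": -0.94,"dz": 0,"spin": 0,"jaw": 1}]}}

```text
time_s: 2.7
position: [446.7, -69.0, 259.0]
eef_rot: [[0.939, 0.343, 0.0], [0.343, -0.939, 0.0], [0.0, -0.0, -1.0]]
contact_force: [0.9, -0.1, 0.6]
grip_width: 91.3
gripper_force: 0.0
```

Request:
{"op": "servo_tool", "data": {"deltas": [{"dx": 0.345,"dy": -0.94,"dz": 0,"spin": 0,"jaw": 1},{"dx": 0.345,"dy": -0.94,"dz": 0,"spin": 0,"jaw": 1},{"dx": 0.345,"dy": -0.94,"dz": 0.3,"spin": 0,"jaw": 1},{"dx": 0.345,"dy": -0.94,"dz": 0.3,"spin": 0,"jaw": 1},{"dx": 0.345,"dy": -0.94,"dz": 0.3,"spin": 0,"jaw": 1}]}}

```text
time_s: 3.2
position: [446.9, 81.1, 231.8]
eef_rot: [[0.939, 0.343, 0.0], [0.343, -0.939, 0.0], [0.0, 0.0, -1.0]]
contact_force: [0.8, -0.8, 0.6]
grip_width: 91.3
gripper_force: 0.0
```

Request:
{"op": "servo_tool", "data": {"deltas": [{"dx": 0.345,"dy": -0.94,"dz": 0,"spin": 0,"jaw": 1},{"dx": 0.2,"dy": -0.5,"dz": 0,"spin": 0,"jaw": 1},{"dx": 0,"dy": 0,"dz": 0,"spin": 0,"jaw": 1}]}}

```text
time_s: 3.5
position: [447.5, 127.6, 231.9]
eef_rot: [[0.939, 0.345, -0.0], [0.345, -0.939, 0.0], [0.0, -0.0, -1.0]]
contact_force: [0.8, -0.2, 0.9]
grip_width: 91.1
gripper_force: 0.0
```

Run:
```python
from h import *
import pickle
s=sense();c=eyes.get_calibration("wrist"); im=eyes.camera("wrist"); cv2.imwrite("pics/w3.png",im[:,:,::-1]); pickle.dump(c,open("w3.pkl","wb"))
print(s['time_s'],s['position'],s['eef_rot'],s['joints'])
a=cv2.resize(im[0:300,80:480,::-1],(800,600),interpolation=cv2.INTER_CUBIC)
cv2.imwrite("pics/w3z.png",a)
```

```text
3.5 [447.54616642 127.60147218 231.88669663] [[ 9.38579495e-01  3.45063068e-01 -9.88386686e-05]
 [ 3.45063081e-01 -9.38579436e-01  3.34930985e-04]
 [ 2.28043713e-05 -3.48464930e-04 -9.99999939e-01]] [8.54051701e+00 1.42608302e+01 9.72175353e+01 2.12969165e-02
 6.85243863e+01 7.83470728e+01]
```

View pics/w3z.png

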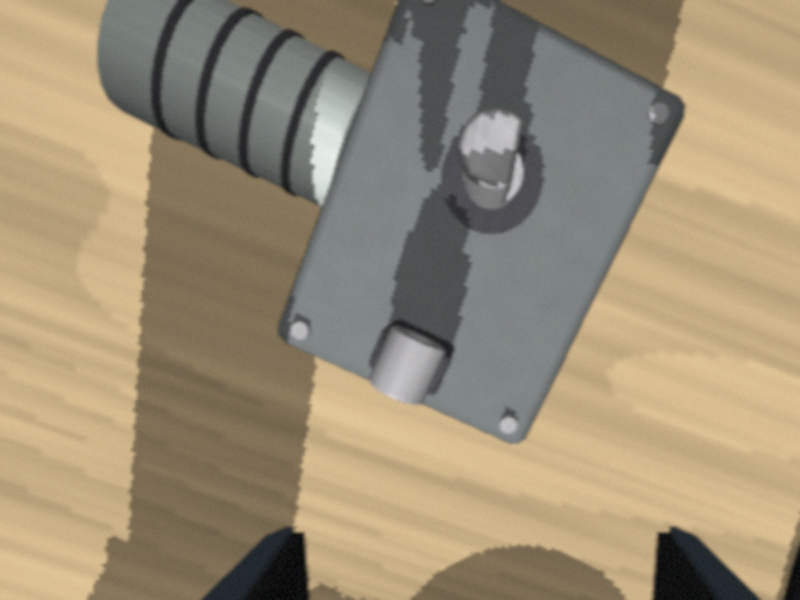

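The zoomed w3 view shows the shaft end at about (492,147), with its flat on the right side at x≈521, so the normal points image-right. The guide tube is at (408,362). I'll fit the gear pose from the housing outline.

```bash
cat > fit.py <<'E'
from h import *
import pickle
def fit(name,p0=(551,162,180)):
    im=cv2.imread(f"pics/{name}.png"); c=pickle.load(open(f"{name}.pkl","rb"))
    hsv=cv2.cvtColor(im,cv2.COLOR_BGR2HSV)
    m=((hsv[:,:,1]<60)*255).astype(np.uint8); m[270:]=0
    m=cv2.morphologyEx(m,cv2.MORPH_OPEN,np.ones((5,5),np.uint8))
    n,l,st,ce=cv2.connectedComponentsWithStats(m)
    k=l[int(proj(c,(p0[0],p0[1]-45,70))[1]),int(proj(c,(p0[0],p0[1]-45,70))[0])]
    cnt=max(cv2.findContours((l==k).astype(np.uint8),0,cv2.CHAIN_APPROX_NONE)[0],key=len)[:,0,:].astype(float)
    cnt=cnt[(cnt[:,1]>3)&(cnt[:,1]<267)&(cnt[:,0]>3)]
    W=np.array([atz(c,u,v,70)[:2] for u,v in cnt])
    def res(p):
        a=np.radians(p[2]); R=np.array([[np.cos(a),-np.sin(a)],[np.sin(a),np.cos(a)]])
        q=(W-p[:2])@R; d=np.abs(q-[20,0])-[85,65]
        return np.maximum(d[:,0],d[:,1])*1.0
    s=least_squares(res,p0,loss='cauchy',f_scale=1.0,x_scale=[1,1,1])
    print(name,"gear",s.x.round(2),"med|r|",np.median(np.abs(res(s.x))).round(2),len(cnt))
    x=s.x;a=np.radians(x[2]);g=np.array([np.cos(a),np.sin(a),0])
    for nm,p in [("end",[x[0],x[1],160]),("cap",[x[0],x[1],75]),("tube68",np.array([x[0],x[1],140])+68*g),("tube92",np.array([x[0],x[1],140])+92*g)]: print(nm,proj(c,p).round(1))
    return s.x,c
if __name__=="__main__":
    import sys
    for n in sys.argv[1:]: fit(n)
E
python3 fit.py w3
python3 - <<'E'
from h import *; import pickle
c=pickle.load(open("w3.pkl","rb"))
Z=lambda u,v,z: atz(c,80+u/2,v/2,z).round(1)
print("end",Z(495,147,160),"cap c",Z(492,190,75))
print("flat top/bottom", Z(521,118,160),Z(521,178,160))
E
```

```text
w3 gear [560.32 164.87 175.64] med|r| 2.75 689
end [325.8  71.6]
cap [324.3  87.5]
tube68 [286.5 167.9]
tube92 [274.1 197.3]
end [559.7 163.5 160. ] cap c [555.2 161.4  75. ]
flat top/bottom [570.3 158.8 160. ] [554.1 152.5 160. ]
```

Request:
{"op": "servo_tool", "data": {"deltas": [{"dx": 0.98,"dy": 0.02,"dz": 0,"spin": 0,"jaw": 1},{"dx": 0.98,"dy": 0.02,"dz": 0,"spin": 0,"jaw": 1},{"dx": 0.98,"dy": 0.02,"dz": 0,"spin": 0,"jaw": 1},{"dx": 0.98,"dy": 0.02,"dz": 0,"spin": 0,"jaw": 1},{"dx": 0,"dy": 0,"dz": 0,"spin": -1,"jaw": 1}]}}

```text
time_s: 4.05
position: [562.3, 163.7, 231.7]
eef_rot: [[0.913, 0.407, 0.001], [0.407, -0.913, 0.0], [0.001, 0.0, -1.0]]
contact_force: [-0.3, -0.4, -0.1]
grip_width: 90.9
gripper_force: 0.0
```

Request:
{"op": "servo_tool", "data": {"deltas": [{"dx": 0,"dy": 0,"dz": 0,"spin": -1,"jaw": 1},{"dx": 0,"dy": 0,"dz": 0,"spin": -1,"jaw": 1},{"dx": 0,"dy": 0,"dz": 0,"spin": -1,"jaw": 1},{"dx": 0,"dy": 0,"dz": 0,"spin": -1,"jaw": 1},{"dx": 0,"dy": 0,"dz": 0,"spin": -1,"jaw": 1}]}}

```text
time_s: 4.55
position: [559.3, 162.8, 232.0]
eef_rot: [[0.717, 0.697, -0.0], [0.697, -0.717, -0.0], [-0.0, 0.0, -1.0]]
contact_force: [-0.4, 0.8, 0.6]
grip_width: 91.1
gripper_force: 0.0
```

Request:
{"op": "servo_tool", "data": {"deltas": [{"dx": 0,"dy": 0,"dz": 0,"spin": -1,"jaw": 1},{"dx": 0,"dy": 0,"dz": 0,"spin": -1,"jaw": 1},{"dx": 0,"dy": 0,"dz": 0,"spin": -1,"jaw": 1},{"dx": 0,"dy": 0,"dz": 0,"spin": -1,"jaw": 1},{"dx": 0,"dy": 0,"dz": 0,"spin": -1,"jaw": 1}]}}

```text
time_s: 5.05
position: [559.3, 162.9, 232.0]
eef_rot: [[0.436, 0.9, -0.0], [0.9, -0.436, -0.0], [-0.0, 0.0, -1.0]]
contact_force: [0.1, -0.3, -0.3]
grip_width: 91.1
gripper_force: 0.0
```

Request:
{"op": "servo_tool", "data": {"deltas": [{"dx": 0,"dy": 0,"dz": 0,"spin": -1,"jaw": 1},{"dx": 0,"dy": 0,"dz": 0,"spin": -1,"jaw": 1},{"dx": 0,"dy": 0,"dz": 0,"spin": -1,"jaw": 1},{"dx": 0,"dy": 0,"dz": 0,"spin": -1,"jaw": 1},{"dx": 0,"dy": 0,"dz": 0,"spin": -1,"jaw": 1}]}}

```text
time_s: 5.55
position: [559.3, 162.9, 232.0]
eef_rot: [[0.101, 0.995, -0.0], [0.995, -0.101, -0.0], [-0.0, -0.0, -1.0]]
contact_force: [-0.2, -0.4, 0.1]
grip_width: 91.6
gripper_force: 0.0
```

Request:
{"op": "servo_tool", "data": {"deltas": [{"dx": 0,"dy": 0,"dz": 0,"spin": -1,"jaw": 1},{"dx": 0,"dy": 0,"dz": 0,"spin": -1,"jaw": 1},{"dx": 0,"dy": 0,"dz": 0,"spin": -1,"jaw": 1},{"dx": 0,"dy": 0,"dz": 0,"spin": -1,"jaw": 1},{"dx": 0,"dy": 0,"dz": 0,"spin": -1,"jaw": 1}]}}

```text
time_s: 6.05
position: [559.2, 162.9, 232.0]
eef_rot: [[-0.245, 0.97, -0.0], [0.97, 0.245, -0.0], [-0.0, -0.0, -1.0]]
contact_force: [-0.5, -0.8, 0.1]
grip_width: 91.2
gripper_force: 0.0
```

Request:
{"op": "servo_tool", "data": {"deltas": [{"dx": 0,"dy": 0,"dz": 0,"spin": -1,"jaw": 1},{"dx": 0,"dy": 0,"dz": 0,"spin": -1,"jaw": 1},{"dx": 0,"dy": 0,"dz": 0,"spin": -1,"jaw": 1},{"dx": 0,"dy": 0,"dz": 0,"spin": -1,"jaw": 1},{"dx": 0,"dy": 0,"dz": 0,"spin": -1,"jaw": 1}]}}

```text
time_s: 6.55
position: [559.3, 162.9, 232.0]
eef_rot: [[-0.562, 0.827, -0.0], [0.827, 0.562, -0.0], [-0.0, -0.0, -1.0]]
contact_force: [-0.8, 0.2, 0.2]
grip_width: 91.2
gripper_force: 0.0
```

Request:
{"op": "servo_tool", "data": {"deltas": [{"dx": 0,"dy": 0,"dz": 0,"spin": -1,"jaw": 1},{"dx": 0,"dy": 0,"dz": 0,"spin": -1,"jaw": 1},{"dx": 0,"dy": 0,"dz": 0,"spin": -1,"jaw": 1},{"dx": 0,"dy": 0,"dz": 0,"spin": -1,"jaw": 1},{"dx": 0,"dy": 0,"dz": 0,"spin": -1,"jaw": 1}]}}

```text
time_s: 7.05
position: [559.3, 162.8, 231.9]
eef_rot: [[-0.811, 0.585, -0.0], [0.585, 0.811, -0.0], [0.0, -0.0, -1.0]]
contact_force: [-0.5, -0.2, 0.3]
grip_width: 91.1
gripper_force: 0.0
```

Request:
{"op": "servo_tool", "data": {"deltas": [{"dx": 0,"dy": 0,"dz": 0,"spin": -1,"jaw": 1},{"dx": 0,"dy": 0,"dz": 0,"spin": -1,"jaw": 1},{"dx": 0,"dy": 0,"dz": 0,"spin": -1,"jaw": 1},{"dx": 0,"dy": 0,"dz": 0,"spin": -1,"jaw": 1},{"dx": 0,"dy": 0,"dz": 0,"spin": -1,"jaw": 1}]}}

```text
time_s: 7.55
position: [559.3, 162.9, 232.0]
eef_rot: [[-0.962, 0.273, -0.0], [0.273, 0.962, -0.0], [0.0, -0.0, -1.0]]
contact_force: [0.7, -0.2, -0.5]
grip_width: 91.1
gripper_force: 0.0
```

Request:
{"op": "servo_tool", "data": {"deltas": [{"dx": 0,"dy": 0,"dz": 0,"spin": -1,"jaw": 1},{"dx": 0,"dy": 0,"dz": 0,"spin": -1,"jaw": 1},{"dx": 0,"dy": 0,"dz": 0,"spin": -1,"jaw": 1},{"dx": 0,"dy": 0,"dz": 0,"spin": -1,"jaw": 1},{"dx": 0,"dy": 0,"dz": 0,"spin": -1,"jaw": 1}]}}

```text
time_s: 8.05
position: [559.3, 162.8, 232.0]
eef_rot: [[-0.997, -0.073, -0.0], [-0.073, 0.997, -0.0], [0.0, -0.0, -1.0]]
contact_force: [0.3, -0.0, -0.5]
grip_width: 91.1
gripper_force: 0.0
```

Request:
{"op": "servo_tool", "data": {"deltas": [{"dx": 0,"dy": 0,"dz": 0,"spin": -1,"jaw": 1},{"dx": 0,"dy": 0,"dz": 0,"spin": -1,"jaw": 1},{"dx": 0,"dy": 0,"dz": 0,"spin": -1,"jaw": 1},{"dx": 0,"dy": 0,"dz": 0,"spin": 0,"jaw": 1}]}}

```text
time_s: 8.45
position: [559.3, 163.0, 232.0]
eef_rot: [[-0.961, -0.277, -0.0], [-0.277, 0.961, -0.0], [0.0, -0.0, -1.0]]
contact_force: [0.3, 0.9, -0.3]
grip_width: 91.3
gripper_force: 0.0
```

Run:
```python
from h import *
import pickle
s=sense();c=eyes.get_calibration("wrist"); im=eyes.camera("wrist"); cv2.imwrite("pics/w4.png",im[:,:,::-1]); pickle.dump(c,open("w4.pkl","wb"))
print(s['time_s'],s['position'],s['eef_rot'],s['joints'])
print(proj(c,[559.7,163.5,160]),proj(c,s['position']))
cv2.imwrite("pics/w4z.png",cv2.resize(im[60:360,120:520,::-1],(800,600),interpolation=cv2.INTER_CUBIC))
```

```text
8.45 [559.34455696 163.0181599  231.99203963] [[-9.60788111e-01 -2.77283606e-01 -8.28991220e-05]
 [-2.77283584e-01  9.60788097e-01 -2.14627573e-04]
 [ 1.39161197e-04 -1.83225055e-04 -9.99999974e-01]] [ 1.03838655e+01  2.38754316e+01  8.18510367e+01 -1.16764527e-02
  7.42804205e+01 -9.57111184e+01]
[320.84238757 250.6794228 ] [320.41651947 293.30312533]
```

View pics/w4z.png

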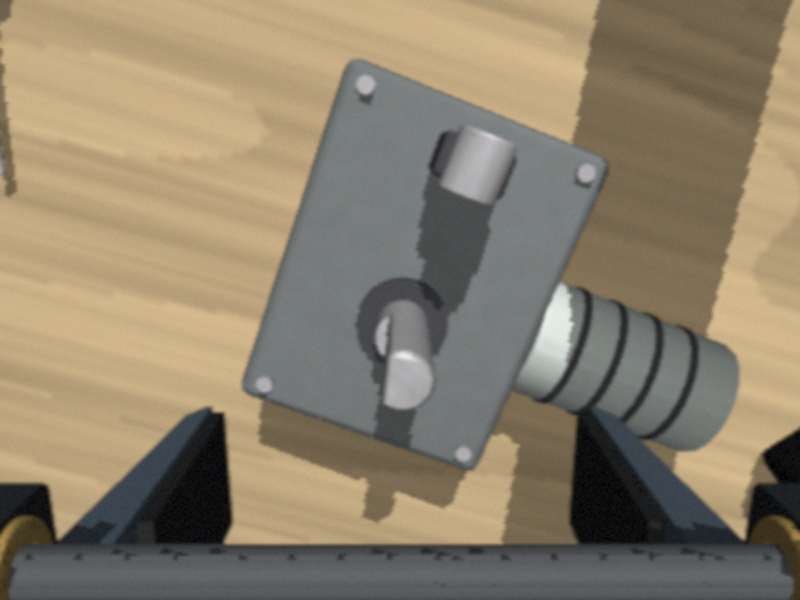

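The zoomed w4 view shows the shaft end centred at about (402,380) with its flat on the left, and the guide tube at (478,165). Everything agrees with the estimate, so I'll refit from this full outline.

```bash
sed -i 's/hsv\[:,:,1\]<60/hsv[:,:,1]<SAT/; s/^import pickle/import pickle\nSAT=60/' fit.py
python3 - <<'E'
import fit; from h import *; import pickle
fit.fit("w4",(559.7,163.5,176)); 
a=pickle.load(open("w3.pkl","rb"));b=pickle.load(open("w4.pkl","rb"))
print(tri([(a,80+495/2,147/2),(b,120+402.5/2,60+380/2)]))
# corner-based: zoom pts of housing bolts/corners lines in w4
Z=lambda u,v,z: atz(b,120+u/2,60+v/2,z)
L=[Z(345,70,70),Z(246,380,70)]; R=[Z(604,170,70),Z(478,460,70)]; T=[Z(365,62,70),Z(598,155,70)];B=[Z(255,394,70),Z(460,466,70)]
for s in (L,R,T,B):
    d=s[1]-s[0]; print(np.degrees(np.arctan2(d[1],d[0])).round(1))
bol=[Z(365,85,70),Z(587,173,70),Z(264,384,70),Z(463,454,70)]
print(np.round(bol,1)); print("guide dir by bolts",[np.degrees(np.arctan2(*(d[1::-1]))).round(1) for d in (bol[0]-bol[2],bol[1]-bol[3])])
cw=[Z(466,180-0,140)]; print(Z(498,134,140),Z(462,128,140),Z(440,188,140),Z(494,203,140))
E
```

```text
w4 gear [560.14 164.67 175.7 ] med|r| 0.63 555
end [322.2 251.6]
cap [321.7 222.9]
tube68 [354.7 160.4]
tube92 [367.3 128.2]
(array([559.98879463, 163.7262095 , 157.47879445]), [[-0.3, -0.0], [-0.2, 0.0]])
-3.9
-3.9
85.7
85.3
[[460.6 118.   70. ]
 [468.6 225.6  70. ]
 [609.5 106.4  70. ]
 [618.2 213.6  70. ]]
guide dir by bolts [np.float64(175.6), np.float64(175.4)]
[467.30612072 172.45776617 140.        ] [468.9348445  159.51934783 140.        ] [490.97456458 158.11281338 140.        ] [490.58890699 178.68242245 140.        ]
```

Request:
{"op": "servo_tool", "data": {"deltas": [{"dx": 0,"dy": 0.11,"dz": 0.9,"spin": 0,"jaw": 1},{"dx": 0,"dy": 0,"dz": 1,"spin": 0,"jaw": 1},{"dx": 0,"dy": 0,"dz": 1,"spin": 0,"jaw": 0.6},{"dx": 0,"dy": 0,"dz": 0.7,"spin": 0,"jaw": 0.4},{"dx": 0,"dy": 0,"dz": 0,"spin": 0,"jaw": 0.3}], "newtons": 15}}

```text
time_s: 9.0
position: [556.8, 166.6, 121.5]
eef_rot: [[-0.962, -0.275, -0.005], [-0.275, 0.962, -0.001], [0.005, 0.0, -1.0]]
contact_force: [-0.6, 0.3, 1.2]
grip_width: 70.0
gripper_force: 0.0
```

Request:
{"op": "servo_tool", "data": {"deltas": [{"dx": 0,"dy": 0,"dz": 0,"spin": 0,"jaw": 0},{"dx": 0,"dy": 0,"dz": 0,"spin": 0,"jaw": 0},{"dx": 0,"dy": 0,"dz": 0,"spin": 0,"jaw": 0},{"dx": 0,"dy": 0,"dz": 0,"spin": 0,"jaw": 0},{"dx": 0,"dy": 0,"dz": 0,"spin": 0,"jaw": 0}]}}

```text
time_s: 9.5
position: [558.7, 167.6, 124.4]
eef_rot: [[-0.961, -0.277, 0.001], [-0.277, 0.961, 0.0], [-0.001, -0.0, -1.0]]
contact_force: [0.1, 0.1, 0.2]
grip_width: 30.4
gripper_force: 0.0
```

Request:
{"op": "servo_tool", "data": {"deltas": [{"dx": 0,"dy": 0,"dz": 0,"spin": 0,"jaw": 0},{"dx": 0,"dy": 0,"dz": 0,"spin": 0,"jaw": 0},{"dx": 0,"dy": 0,"dz": 0,"spin": 0,"jaw": 0},{"dx": 0,"dy": 0,"dz": 0,"spin": 0,"jaw": 0}]}}

```text
time_s: 9.9
position: [559.7, 166.5, 124.2]
eef_rot: [[-0.961, -0.277, 0.002], [-0.277, 0.961, -0.001], [-0.002, -0.002, -1.0]]
contact_force: [5.9, -9.7, -0.5]
grip_width: 18.4
gripper_force: 15.0
```

Run:
```python
from h import *
for i in range(1):
    s=sense(); print({k:np.round(s[k],3).tolist() for k in ('time_s','position','contact_force','wrist_torque','grip_width','gripper_force')})
```

```text
{'time_s': 9.9, 'position': [559.673, 166.5, 124.201], 'contact_force': [5.946, -9.662, -0.486], 'wrist_torque': [-1.469, -1.033, 0.059], 'grip_width': 18.438, 'gripper_force': 15.002}
```

Gripped on the flat (width 18.4), and this matches the vision axis to under 1 mm. I'll relieve the side load and then turn clockwise about the shaft axis, 110.5° in total.

Request:
{"op": "servo_tool", "data": {"deltas": [{"dx": 0,"dy": -0.045,"dz": 0,"spin": 0,"jaw": 0},{"dx": -0.006,"dy": 0,"dz": 0,"spin": 1,"jaw": 0},{"dx": -0.006,"dy": 0,"dz": 0,"spin": 1,"jaw": 0},{"dx": -0.006,"dy": 0,"dz": 0,"spin": 1,"jaw": 0},{"dx": -0.006,"dy": 0,"dz": 0,"spin": 1,"jaw": 0}], "newtons": 25}}

```text
time_s: 10.4
position: [560.4, 166.2, 124.2]
eef_rot: [[-1.0, 0.001, 0.002], [0.001, 1.0, -0.0], [-0.002, -0.0, -1.0]]
contact_force: [3.7, -2.1, 0.0]
grip_width: 18.4
gripper_force: 25.0
```

Request:
{"op": "servo_tool", "data": {"deltas": [{"dx": -0.006,"dy": 0,"dz": 0,"spin": 1,"jaw": 0},{"dx": -0.006,"dy": 0,"dz": 0,"spin": 1,"jaw": 0},{"dx": -0.006,"dy": 0,"dz": 0,"spin": 1,"jaw": 0},{"dx": -0.006,"dy": 0,"dz": 0,"spin": 1,"jaw": 0},{"dx": -0.006,"dy": 0,"dz": 0,"spin": 1,"jaw": 0}]}}

```text
time_s: 10.9
position: [561.1, 165.7, 124.2]
eef_rot: [[-0.939, 0.343, 0.001], [0.343, 0.939, -0.001], [-0.001, -0.0, -1.0]]
contact_force: [2.6, -4.8, 1.2]
grip_width: 18.6
gripper_force: 25.0
```

Request:
{"op": "servo_tool", "data": {"deltas": [{"dx": -0.006,"dy": 0,"dz": 0,"spin": 1,"jaw": 0},{"dx": -0.006,"dy": 0,"dz": 0,"spin": 1,"jaw": 0},{"dx": -0.006,"dy": 0,"dz": 0,"spin": 1,"jaw": 0},{"dx": -0.006,"dy": 0,"dz": 0,"spin": 1,"jaw": 0},{"dx": -0.006,"dy": 0,"dz": 0,"spin": 1,"jaw": 0}]}}

```text
time_s: 11.4
position: [561.7, 165.0, 124.2]
eef_rot: [[-0.765, 0.644, 0.001], [0.644, 0.765, -0.001], [-0.001, -0.0, -1.0]]
contact_force: [1.6, -8.9, 3.3]
grip_width: 18.5
gripper_force: 25.0
```

Request:
{"op": "servo_tool", "data": {"deltas": [{"dx": -0.006,"dy": 0,"dz": 0,"spin": 1,"jaw": 0},{"dx": -0.006,"dy": 0,"dz": 0,"spin": 1,"jaw": 0},{"dx": -0.006,"dy": 0,"dz": 0,"spin": 1,"jaw": 0},{"dx": -0.006,"dy": 0,"dz": 0,"spin": 1,"jaw": 0},{"dx": -0.006,"dy": 0,"dz": 0,"spin": 1,"jaw": 0}]}}

```text
time_s: 11.9
position: [562.0, 164.2, 124.2]
eef_rot: [[-0.499, 0.867, 0.0], [0.867, 0.499, -0.001], [-0.001, -0.001, -1.0]]
contact_force: [-1.5, -9.1, 5.5]
grip_width: 18.7
gripper_force: 25.0
```

Request:
{"op": "servo_tool", "data": {"deltas": [{"dx": -0.006,"dy": 0,"dz": 0,"spin": 1,"jaw": 0},{"dx": -0.006,"dy": 0,"dz": 0,"spin": 1,"jaw": 0},{"dx": -0.006,"dy": 0,"dz": 0,"spin": 1,"jaw": 0},{"dx": -0.006,"dy": 0,"dz": 0,"spin": 1,"jaw": 0},{"dx": -0.006,"dy": 0,"dz": 0,"spin": 1,"jaw": 0}]}}

```text
time_s: 12.4
position: [561.9, 163.3, 124.2]
eef_rot: [[-0.173, 0.985, -0.0], [0.985, 0.173, -0.002], [-0.001, -0.001, -1.0]]
contact_force: [-2.8, -10.2, 7.0]
grip_width: 18.3
gripper_force: 25.0
```

Request:
{"op": "servo_tool", "data": {"deltas": [{"dx": -0.006,"dy": 0,"dz": 0,"spin": 1,"jaw": 0},{"dx": -0.006,"dy": 0,"dz": 0,"spin": 1,"jaw": 0},{"dx": -0.006,"dy": 0,"dz": 0,"spin": 1,"jaw": 0},{"dx": -0.003,"dy": 0,"dz": 0,"spin": 0.6,"jaw": 0},{"dx": 0,"dy": 0,"dz": 0,"spin": 0,"jaw": 0}]}}

```text
time_s: 12.9
position: [561.7, 162.7, 124.2]
eef_rot: [[0.077, 0.997, -0.001], [0.997, -0.077, -0.002], [-0.002, -0.001, -1.0]]
contact_force: [-4.9, -9.6, 8.3]
grip_width: 19.0
gripper_force: 25.0
```

Request:
{"op": "servo_tool", "data": {"deltas": [{"dx": 0,"dy": 0,"dz": 0,"spin": 0,"jaw": 0},{"dx": 0,"dy": 0,"dz": 0,"spin": 0,"jaw": 0}]}}

```text
time_s: 13.1
position: [561.7, 162.7, 124.2]
eef_rot: [[0.075, 0.997, -0.001], [0.997, -0.075, -0.002], [-0.002, -0.001, -1.0]]
contact_force: [-4.2, -9.4, 8.1]
grip_width: 18.6
gripper_force: 25.0
```

Run:
```python
from h import *
s=sense(); print({k:np.round(s[k],4).tolist() for k in ('time_s','position','eef_rot','contact_force','wrist_torque','grip_width','gripper_force','joints')})
E=s['eef_rot'];print(np.degrees(np.arctan2(E[1][0],E[0][0])))
```

```text
{'time_s': 13.1, 'position': [561.7154, 162.6612, 124.1811], 'eef_rot': [[0.075, 0.9972, -0.001], [0.9972, -0.075, -0.0016], [-0.0017, -0.0009, -1.0]], 'contact_force': [-4.1676, -9.4407, 8.0578], 'wrist_torque': [-1.6791, 0.5565, -0.0568], 'grip_width': 18.5652, 'gripper_force': 25.0025, 'joints': [10.3484, 30.8459, 88.7033, -0.091, 60.5251, 14.6934]}
85.69991466145082
```

The flat now faces 175.7°, against 175.6° for the guide. I'll relieve the load, open, and rise.

Request:
{"op": "servo_tool", "data": {"deltas": [{"dx": -0.03,"dy": -0.015,"dz": -0.02,"spin": 0,"jaw": 0},{"dx": 0,"dy": 0,"dz": 0,"spin": 0,"jaw": 0}]}}

```text
time_s: 13.3
position: [561.6, 162.6, 124.2]
eef_rot: [[0.075, 0.997, -0.0], [0.997, -0.075, -0.0], [-0.0, -0.0, -1.0]]
contact_force: [1.5, -3.7, -7.1]
grip_width: 18.7
gripper_force: 25.0
```

Request:
{"op": "servo_tool", "data": {"deltas": [{"dx": 0,"dy": 0,"dz": 0,"spin": 0,"jaw": 0.3},{"dx": 0,"dy": 0,"dz": 0,"spin": 0,"jaw": 0.5},{"dx": 0,"dy": 0,"dz": -0.1,"spin": 0,"jaw": 0.5},{"dx": 0,"dy": 0,"dz": -0.7,"spin": 0,"jaw": 0.6},{"dx": 0,"dy": 0,"dz": -1,"spin": 0,"jaw": 0.7}]}}

```text
time_s: 13.8
position: [560.8, 162.8, 178.2]
eef_rot: [[0.075, 0.997, -0.003], [0.997, -0.075, -0.0], [-0.001, -0.003, -1.0]]
contact_force: [0.5, 0.3, -0.1]
grip_width: 55.8
gripper_force: 0.0
```

```bash
cat > plan.py <<'E'
from h import *
def plan(target,yaw,n,jaw):
    s=sense(); p=np.array(s['position']); E=np.array(s['eef_rot']); y0=np.degrees(np.arctan2(E[1,0],E[0,0]))
    dy=(yaw-y0+180)%360-180; d=(np.array(target)-p)/n; rows=[]
    for k in range(n):
        a=np.radians(y0+dy*k/n); c,sn=np.cos(a),np.sin(a)
        rows.append([round(v,3) for v in ((d[0]*c+d[1]*sn)/30,(d[0]*sn-d[1]*c)/30,-d[2]/30,-dy/n/4)])
    print("yaw0",y0.round(2)); [print(r) for r in rows]
E
python3 - <<'E'
from h import *; import pickle, plan
b=pickle.load(open("w2.pkl","rb"))
t=eyes.get_calibration("top")
C=atz(b,295,155,56);S=atz(b,295,181,44);print(C,S)
print("tri vs top", tri([(b,295,155),(t,370+622/4,195+243/4)]))
im=cv2.imread("pics/w2.png"); hs=cv2.cvtColor(im,cv2.COLOR_BGR2HSV)
m=(((hs[:,:,1]<40)&(hs[:,:,2]>90))*255).astype(np.uint8); m[:,:255]=0;m[:,335:]=0;m[:115]=0;m[200:]=0
cn=max(cv2.findContours(m,0,cv2.CHAIN_APPROX_NONE)[0],key=len); print(cv2.minEnclosingCircle(cn),cv2.fitEllipse(cn))
plan.plan([490,-308,200],20,18,0.7)
E
```

```text
[ 494.3348367 -312.8923036   56.       ] [ 467.14953961 -321.41978094   44.        ]
tri vs top (array([ 475.13426508, -374.57885594,  590.15723668]), [[-41.3, -198.0], [-21.6, -31.2]])
((293.75, 154.5625), 24.804410934448242) ((294.0960998535156, 154.21417236328125), (46.35496520996094, 48.45597457885742), 172.9561309814453)
yaw0 85.71
[np.float64(-0.879), np.float64(-0.066), np.float64(-0.04), np.float64(0.913)]
[np.float64(-0.882), np.float64(-0.009), np.float64(-0.04), np.float64(0.913)]
[np.float64(-0.88), np.float64(0.047), np.float64(-0.04), np.float64(0.913)]
[np.float64(-0.876), np.float64(0.103), np.float64(-0.04), np.float64(0.913)]
[np.float64(-0.867), np.float64(0.158), np.float64(-0.04), np.float64(0.913)]
[np.float64(-0.855), np.float64(0.213), np.float64(-0.04), np.float64(0.913)]
[np.float64(-0.84), np.float64(0.267), np.float64(-0.04), np.float64(0.913)]
[np.float64(-0.821), np.float64(0.32), np.float64(-0.04), np.float64(0.913)]
[np.float64(-0.799), np.float64(0.372), np.float64(-0.04), np.float64(0.913)]
[np.float64(-0.774), np.float64(0.422), np.float64(-0.04), np.float64(0.913)]
[np.float64(-0.746), np.float64(0.47), np.float64(-0.04), np.float64(0.913)]
[np.float64(-0.714), np.float64(0.517), np.float64(-0.04), np.float64(0.913)]
[np.float64(-0.68), np.float64(0.561), np.float64(-0.04), np.float64(0.913)]
[np.float64(-0.643), np.float64(0.603), np.float64(-0.04), np.float64(0.913)]
[np.float64(-0.603), np.float64(0.643), np.float64(-0.04), np.float64(0.913)]
[np.float64(-0.561), np.float64(0.68), np.float64(-0.04), np.float64(0.913)]
[np.float64(-0.516), np.float64(0.715), np.float64(-0.04), np.float64(0.913)]
[np.float64(-0.47), np.float64(0.746), np.float64(-0.04), np.float64(0.913)]
```

Request:
{"op": "servo_tool", "data": {"deltas": [{"dx": -0.88,"dy": -0.07,"dz": -0.1,"spin": 0.91,"jaw": 0.8},{"dx": -0.88,"dy": -0.01,"dz": -0.1,"spin": 0.91,"jaw": 0.8},{"dx": -0.88,"dy": 0.05,"dz": -0.1,"spin": 0.91,"jaw": 0.8},{"dx": -0.88,"dy": 0.1,"dz": -0.1,"spin": 0.91,"jaw": 0.8},{"dx": -0.87,"dy": 0.16,"dz": -0.1,"spin": 0.91,"jaw": 0.8}]}}

```text
time_s: 14.3
position: [541.8, 31.0, 194.0]
eef_rot: [[0.385, 0.923, 0.0], [0.923, -0.385, 0.0], [0.0, 0.0, -1.0]]
contact_force: [0.6, 0.7, 1.2]
grip_width: 72.7
gripper_force: 0.0
```

Request:
{"op": "servo_tool", "data": {"deltas": [{"dx": -0.85,"dy": 0.21,"dz": -0.1,"spin": 0.91,"jaw": 0.8},{"dx": -0.84,"dy": 0.27,"dz": 0,"spin": 0.91,"jaw": 0.8},{"dx": -0.82,"dy": 0.32,"dz": 0,"spin": 0.91,"jaw": 0.8},{"dx": -0.8,"dy": 0.37,"dz": 0,"spin": 0.91,"jaw": 0.8},{"dx": -0.77,"dy": 0.42,"dz": 0,"spin": 0.91,"jaw": 0.8}]}}

```text
time_s: 14.8
position: [522.3, -99.5, 196.9]
eef_rot: [[0.654, 0.757, 0.0], [0.757, -0.654, 0.0], [0.0, 0.0, -1.0]]
contact_force: [-0.3, -0.1, 0.1]
grip_width: 73.2
gripper_force: 0.0
```

Request:
{"op": "servo_tool", "data": {"deltas": [{"dx": -0.75,"dy": 0.47,"dz": 0,"spin": 0.91,"jaw": 0.8},{"dx": -0.71,"dy": 0.52,"dz": 0,"spin": 0.91,"jaw": 0.8},{"dx": -0.68,"dy": 0.56,"dz": 0,"spin": 0.91,"jaw": 0.8},{"dx": -0.64,"dy": 0.6,"dz": 0,"spin": 0.91,"jaw": 0.8},{"dx": -0.6,"dy": 0.64,"dz": 0,"spin": 0.91,"jaw": 0.8}]}}

```text
time_s: 15.3
position: [503.0, -230.1, 196.9]
eef_rot: [[0.858, 0.514, 0.0], [0.514, -0.858, -0.0], [0.0, 0.0, -1.0]]
contact_force: [0.6, -0.4, 0.5]
grip_width: 72.7
gripper_force: 0.0
```

Request:
{"op": "servo_tool", "data": {"deltas": [{"dx": -0.56,"dy": 0.68,"dz": 0,"spin": 0.91,"jaw": 0.8},{"dx": -0.52,"dy": 0.71,"dz": 0,"spin": 0.91,"jaw": 0.8},{"dx": -0.47,"dy": 0.75,"dz": 0,"spin": 0.91,"jaw": 0.8},{"dx": 0,"dy": 0,"dz": 0,"spin": 0,"jaw": 0.8},{"dx": 0,"dy": 0,"dz": 0,"spin": 0,"jaw": 0.8}]}}

```text
time_s: 15.8
position: [491.3, -307.8, 196.6]
eef_rot: [[0.939, 0.345, 0.0], [0.345, -0.939, 0.0], [0.0, -0.0, -1.0]]
contact_force: [0.1, -0.7, -0.3]
grip_width: 72.9
gripper_force: 0.0
```

Run:
```python
from h import *
import pickle
s=sense();c=eyes.get_calibration("wrist"); im=eyes.camera("wrist"); cv2.imwrite("pics/w5.png",im[:,:,::-1]); pickle.dump(c,open("w5.pkl","wb"))
print(s['time_s'],s['position'],s['eef_rot'],s['joints'])
u,v=proj(c,[494,-312,50]).astype(int); print(u,v)
x0=max(0,min(480,u-80));y0=max(0,min(360,v-60)); print(x0,y0)
cv2.imwrite("pics/w5z.png",cv2.resize(im[y0:y0+120,x0:x0+160,::-1],(800,600),interpolation=cv2.INTER_CUBIC))
```

```text
15.8 [ 491.34662738 -307.7503765   196.6186402 ] [[ 9.38699228e-01  3.44737228e-01  5.43424535e-05]
 [ 3.44737201e-01 -9.38699197e-01  2.81830425e-04]
 [ 1.48168657e-04 -2.45820137e-04 -9.99999959e-01]] [-3.79699509e+01  2.56363127e+01  8.49205286e+01  1.56406110e-02
  6.94506397e+01  3.18588025e+01]
324 222
244 162
```

View pics/w5z.png

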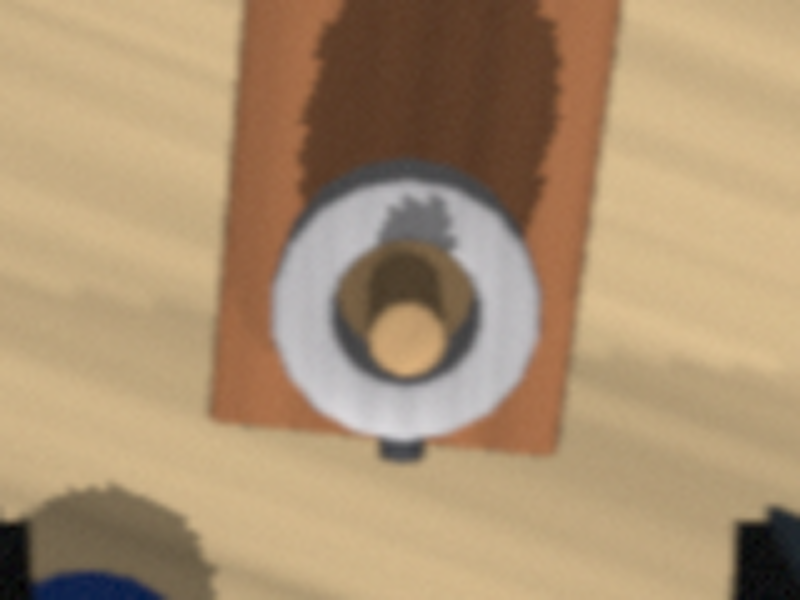

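The zoomed w5 view shows the collar's top centred at (407,309), the dowel top at (407,340), and the screw head at (402,452) pointing down the image. Now I'll triangulate.

Run:
```python
from h import *; import pickle
b=pickle.load(open("w2.pkl","rb"));c=pickle.load(open("w5.pkl","rb"))
U=lambda u,v:(244+u/5-0.4,162+v/5-0.4)
print(tri([(b,294.1,154.2),(c,*U(407,309))]))
C=atz(c,*U(407,309),56);D=atz(c,*U(407,340),74);S=atz(c,*U(402,459),44);print(C,D,S)
d=S-C;print(np.hypot(*d[:2]),np.degrees(np.arctan2(d[1],d[0])))
for z in(44,48):
  S=atz(c,*U(402,450),z);d=S-C;print(np.degrees(np.arctan2(d[1],d[0])))
```

```text
(array([ 494.75027608, -311.76597749,   55.05697625]), [[0.1, -0.0], [-0.1, 0.0]])
[ 495.02893203 -311.722104     56.        ] [ 494.12840193 -311.79773716   74.        ] [ 463.56021378 -322.59277166   44.        ]
33.29341741749105 -160.9428552071535
-161.0224929024524
-161.17106647231466
```

Request:
{"op": "servo_tool", "data": {"deltas": [{"dx": 0.07,"dy": 0.165,"dz": 0.6,"spin": 0.29,"jaw": 0.8},{"dx": 0,"dy": 0,"dz": 1,"spin": 0,"jaw": 0.8},{"dx": 0,"dy": 0,"dz": 1,"spin": 0,"jaw": 0.8},{"dx": 0,"dy": 0,"dz": 1,"spin": 0,"jaw": 0.8},{"dx": 0,"dy": 0,"dz": 1,"spin": 0,"jaw": 0.8}]}}

```text
time_s: 16.35
position: [495.4, -310.5, 57.7]
eef_rot: [[0.945, 0.328, 0.0], [0.328, -0.945, -0.0], [0.0, 0.0, -1.0]]
contact_force: [0.1, -0.2, 0.2]
grip_width: 72.9
gripper_force: 0.0
```

Request:
{"op": "servo_tool", "data": {"deltas": [{"dx": 0,"dy": 0,"dz": 0.7,"spin": 0,"jaw": 0.8},{"dx": 0,"dy": 0,"dz": 0.3,"spin": 0,"jaw": 0.7},{"dx": 0,"dy": 0,"dz": 0,"spin": 0,"jaw": 0.62},{"dx": 0,"dy": 0,"dz": 0,"spin": 0,"jaw": 0.6},{"dx": 0,"dy": 0,"dz": 0,"spin": 0,"jaw": 0.58}], "newtons": 8}}

```text
time_s: 16.85
position: [495.8, -311.9, 29.8]
eef_rot: [[0.945, 0.326, 0.001], [0.326, -0.945, -0.001], [0.001, 0.002, -1.0]]
contact_force: [0.5, 1.6, 0.9]
grip_width: 53.3
gripper_force: 0.3
```

Request:
{"op": "servo_tool", "data": {"deltas": [{"dx": 0,"dy": 0,"dz": 0,"spin": 0,"jaw": 0.4},{"dx": 0,"dy": 0,"dz": 0,"spin": 0,"jaw": 0.4},{"dx": 0,"dy": 0,"dz": 0,"spin": 0,"jaw": 0.4}]}}

```text
time_s: 17.15
position: [495.6, -311.7, 29.6]
eef_rot: [[0.945, 0.326, 0.001], [0.326, -0.945, -0.001], [0.001, 0.001, -1.0]]
contact_force: [-0.3, 4.0, 8.1]
grip_width: 50.7
gripper_force: 8.0
```

Request:
{"op": "servo_tool", "data": {"deltas": [{"dx": 0,"dy": 0,"dz": 0,"spin": 0,"jaw": 0.4},{"dx": 0,"dy": 0,"dz": 0,"spin": 0,"jaw": 0.4},{"dx": 0,"dy": 0,"dz": -0.2,"spin": 0,"jaw": 0.4},{"dx": 0,"dy": 0,"dz": -0.4,"spin": 0,"jaw": 0.4},{"dx": 0,"dy": 0,"dz": -0.6,"spin": 0,"jaw": 0.4}], "newtons": 30}}

```text
time_s: 17.65
position: [494.7, -311.4, 65.1]
eef_rot: [[0.945, 0.326, -0.001], [0.326, -0.945, 0.001], [-0.001, -0.001, -1.0]]
contact_force: [0.6, 0.0, -2.2]
grip_width: 50.1
gripper_force: 30.0
```

Request:
{"op": "servo_tool", "data": {"deltas": [{"dx": 0,"dy": 0,"dz": -0.8,"spin": 0,"jaw": 0.4},{"dx": 0,"dy": 0,"dz": -0.8,"spin": 0,"jaw": 0.4},{"dx": 0,"dy": 0,"dz": -0.8,"spin": 0,"jaw": 0.4},{"dx": 0,"dy": 0,"dz": -0.8,"spin": 0,"jaw": 0.4},{"dx": 0,"dy": 0,"dz": -0.8,"spin": 0,"jaw": 0.4}]}}

```text
time_s: 18.15
position: [495.0, -311.5, 186.6]
eef_rot: [[0.945, 0.326, 0.001], [0.326, -0.945, -0.0], [0.0, 0.001, -1.0]]
contact_force: [0.2, 0.1, -2.7]
grip_width: 49.9
gripper_force: 30.0
```

Request:
{"op": "servo_tool", "data": {"deltas": [{"dx": 0,"dy": 0,"dz": -0.4,"spin": 0,"jaw": 0.4},{"dx": 0,"dy": 0,"dz": 0,"spin": 0,"jaw": 0.4}]}}

```text
time_s: 18.35
position: [495.8, -312.1, 198.4]
eef_rot: [[0.945, 0.326, 0.003], [0.326, -0.945, -0.002], [0.002, 0.003, -1.0]]
contact_force: [-0.2, -0.6, -3.3]
grip_width: 50.3
gripper_force: 30.0
```

Run:
```python
from h import *; import pickle, plan
s=sense();c=eyes.get_calibration("wrist"); im=eyes.camera("wrist"); cv2.imwrite("pics/w6.png",im[:,:,::-1]); pickle.dump(c,open("w6.pkl","wb"))
print({k:np.round(s[k],3).tolist() for k in ('time_s','position','eef_rot','contact_force','wrist_torque','grip_width')})
u,v=proj(c,np.array(s['position'])+[0,0,26]).astype(int); print(u,v)
x0,y0=u-80,v-60;print(x0,y0)
cv2.imwrite("pics/w6z.png",cv2.resize(im[y0:y0+120,x0:x0+160,::-1],(800,600),interpolation=cv2.INTER_CUBIC))
plan.plan([559.3,163.8,195],-4.4,18,0.4)
```

```text
{'time_s': 18.35, 'position': [495.765, -312.12, 198.438], 'eef_rot': [[0.945, 0.326, 0.003], [0.326, -0.945, -0.002], [0.002, 0.003, -1.0]], 'contact_force': [-0.17, -0.58, -3.304], 'wrist_torque': [0.0, 0.026, 0.022], 'grip_width': 50.327}
319 318
239 258
yaw0 19.02
[np.float64(0.399), np.float64(-0.794), np.float64(0.004), np.float64(0.325)]
[np.float64(0.381), np.float64(-0.803), np.float64(0.004), np.float64(0.325)]
[np.float64(0.363), np.float64(-0.811), np.float64(0.004), np.float64(0.325)]
[np.float64(0.344), np.float64(-0.819), np.float64(0.004), np.float64(0.325)]
[np.float64(0.325), np.float64(-0.827), np.float64(0.004), np.float64(0.325)]
[np.float64(0.307), np.float64(-0.834), np.float64(0.004), np.float64(0.325)]
[np.float64(0.288), np.float64(-0.841), np.float64(0.004), np.float64(0.325)]
[np.float64(0.268), np.float64(-0.847), np.float64(0.004), np.float64(0.325)]
[np.float64(0.249), np.float64(-0.853), np.float64(0.004), np.float64(0.325)]
[np.float64(0.23), np.float64(-0.858), np.float64(0.004), np.float64(0.325)]
[np.float64(0.21), np.float64(-0.863), np.float64(0.004), np.float64(0.325)]
[np.float64(0.19), np.float64(-0.868), np.float64(0.004), np.float64(0.325)]
[np.float64(0.171), np.float64(-0.872), np.float64(0.004), np.float64(0.325)]
[np.float64(0.151), np.float64(-0.876), np.float64(0.004), np.float64(0.325)]
[np.float64(0.131), np.float64(-0.879), np.float64(0.004), np.float64(0.325)]
[np.float64(0.111), np.float64(-0.882), np.float64(0.004), np.float64(0.325)]
[np.float64(0.091), np.float64(-0.884), np.float64(0.004), np.float64(0.325)]
[np.float64(0.071), np.float64(-0.886), np.float64(0.004), np.float64(0.325)]
```

View pics/w6z.png

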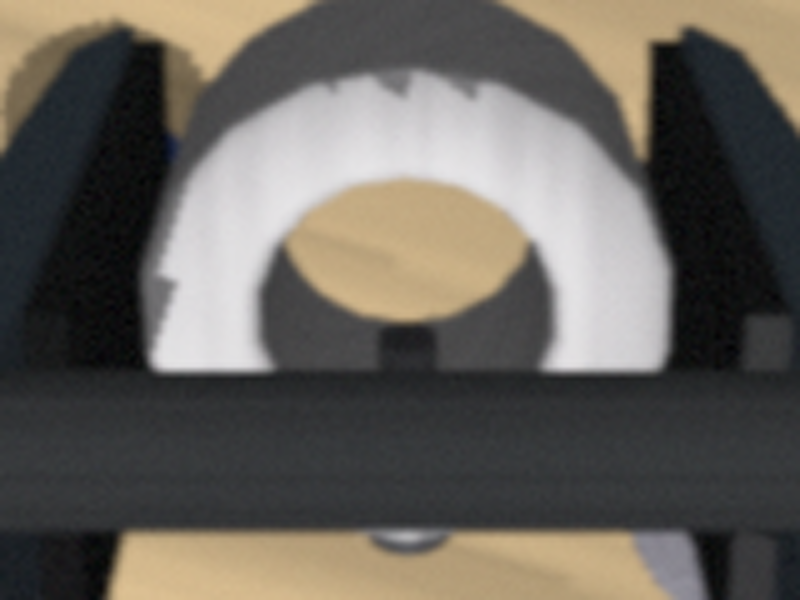

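The zoomed w6 view shows the collar held level. The bore is centred at x≈407, with the screw tip at (408,350) and its head at (408,540), so the screw lies along tool −x. Next, the collar centre in tool x.

Run:
```python
from h import *; import pickle
c=pickle.load(open("w6.pkl","rb")); s=sense();p=np.array(s['position']);E=np.array(s['eef_rot'])
U=lambda u,v:(239+u/5-.4,258+v/5-.4)
for z in (24.4,26.4,28.4):
  print(z,[ (E.T@(atz(c,*U(*q),p[2]+z)-p))[:2].round(1).tolist() for q in ((407,70),(407,178),(142,300),(672,300),(260,310),(553,310))])
print((E.T@(atz(c,*U(408,548),p[2]+14.4)-p))[:2])
```

```text
24.4 [[22.3, 0.9], [11.5, 0.9], [-1.1, -24.1], [-1.1, 26.0], [-2.2, -13.0], [-2.2, 14.8]]
26.4 [[23.1, 0.9], [12.5, 0.9], [0.0, -23.8], [-0.0, 25.7], [-1.0, -12.8], [-1.0, 14.6]]
28.4 [[23.9, 0.9], [13.5, 0.9], [1.2, -23.5], [1.1, 25.3], [0.1, -12.6], [0.1, 14.4]]
[-36.24906442   1.08758115]
```

Request:
{"op": "servo_tool", "data": {"deltas": [{"dx": 0.3,"dy": -0.5,"dz": 0,"spin": 0.32,"jaw": 0.4},{"dx": 0.38,"dy": -0.8,"dz": 0,"spin": 0.33,"jaw": 0.4},{"dx": 0.36,"dy": -0.81,"dz": 0,"spin": 0.33,"jaw": 0.4},{"dx": 0.34,"dy": -0.82,"dz": 0,"spin": 0.33,"jaw": 0.4},{"dx": 0.33,"dy": -0.83,"dz": 0,"spin": 0.33,"jaw": 0.4}]}}

```text
time_s: 18.9
position: [512.2, -187.5, 195.1]
eef_rot: [[0.977, 0.215, -0.002], [0.215, -0.977, 0.001], [-0.002, -0.002, -1.0]]
contact_force: [0.5, -0.7, -2.5]
grip_width: 49.6
gripper_force: 30.0
```

Request:
{"op": "servo_tool", "data": {"deltas": [{"dx": 0.31,"dy": -0.83,"dz": 0,"spin": 0.33,"jaw": 0.4},{"dx": 0.29,"dy": -0.84,"dz": 0,"spin": 0.33,"jaw": 0.4},{"dx": 0.27,"dy": -0.85,"dz": 0,"spin": 0.33,"jaw": 0.4},{"dx": 0.25,"dy": -0.85,"dz": 0,"spin": 0.33,"jaw": 0.4},{"dx": 0.23,"dy": -0.86,"dz": 0,"spin": 0.33,"jaw": 0.4}]}}

```text
time_s: 19.4
position: [530.5, -55.6, 195.1]
eef_rot: [[0.995, 0.101, -0.002], [0.101, -0.995, 0.0], [-0.002, -0.001, -1.0]]
contact_force: [0.7, -0.8, -2.7]
grip_width: 50.0
gripper_force: 30.0
```

Request:
{"op": "servo_tool", "data": {"deltas": [{"dx": 0.21,"dy": -0.86,"dz": 0,"spin": 0.33,"jaw": 0.4},{"dx": 0.19,"dy": -0.87,"dz": 0,"spin": 0.33,"jaw": 0.4},{"dx": 0.17,"dy": -0.87,"dz": 0,"spin": 0.33,"jaw": 0.4},{"dx": 0.15,"dy": -0.87,"dz": 0,"spin": 0.33,"jaw": 0.4},{"dx": 0.13,"dy": -0.88,"dz": 0,"spin": 0.33,"jaw": 0.4}]}}

```text
time_s: 19.9
position: [548.6, 76.0, 195.0]
eef_rot: [[1.0, -0.014, -0.002], [-0.014, -1.0, -0.0], [-0.002, 0.0, -1.0]]
contact_force: [-0.1, -0.3, -2.8]
grip_width: 49.8
gripper_force: 30.0
```

Request:
{"op": "servo_tool", "data": {"deltas": [{"dx": 0.11,"dy": -0.88,"dz": 0,"spin": 0.33,"jaw": 0.4},{"dx": 0.09,"dy": -0.88,"dz": 0,"spin": 0.33,"jaw": 0.4},{"dx": 0.07,"dy": -0.88,"dz": 0,"spin": 0.2,"jaw": 0.4},{"dx": 0,"dy": 0,"dz": 0,"spin": 0,"jaw": 0.4},{"dx": 0,"dy": 0,"dz": 0,"spin": 0,"jaw": 0.4}]}}

```text
time_s: 20.4
position: [559.6, 153.9, 195.2]
eef_rot: [[0.997, -0.072, -0.002], [-0.072, -0.997, -0.001], [-0.002, 0.001, -1.0]]
contact_force: [0.4, -0.0, -2.3]
grip_width: 49.9
gripper_force: 30.0
```

Request:
{"op": "servo_tool", "data": {"deltas": [{"dx": 0,"dy": -0.327,"dz": 0,"spin": 0.05,"jaw": 0.4},{"dx": 0,"dy": 0,"dz": 0.5,"spin": 0,"jaw": 0.4},{"dx": 0,"dy": 0,"dz": 0.5,"spin": 0,"jaw": 0.4},{"dx": 0,"dy": 0,"dz": 0,"spin": 0,"jaw": 0.4},{"dx": 0,"dy": 0,"dz": 0,"spin": 0,"jaw": 0.4}]}}

```text
time_s: 20.9
position: [561.0, 163.4, 166.6]
eef_rot: [[0.997, -0.077, -0.001], [-0.077, -0.997, -0.0], [-0.001, 0.0, -1.0]]
contact_force: [0.4, 0.0, -2.5]
grip_width: 50.2
gripper_force: 30.0
```

Run:
```python
from h import *; import pickle
s=sense();c=eyes.get_calibration("wrist"); im=eyes.camera("wrist"); cv2.imwrite("pics/w7.png",im[:,:,::-1]); pickle.dump(c,open("w7.pkl","wb"))
print({k:np.round(s[k],3).tolist() for k in ('time_s','position','eef_rot','contact_force','wrist_torque','grip_width')})
print(proj(c,[559.3,163.8,160]))
cv2.imwrite("pics/w7z.png",cv2.resize(im[258:378,239:399,::-1],(800,600),interpolation=cv2.INTER_CUBIC))
```

```text
{'time_s': 20.9, 'position': [560.963, 163.359, 166.588], 'eef_rot': [[0.997, -0.077, -0.001], [-0.077, -0.997, -0.0], [-0.001, 0.0, -1.0]], 'contact_force': [0.419, 0.014, -2.496], 'wrist_torque': [0.039, 0.031, -0.005], 'grip_width': 50.24}
[318.82168911 291.10058891]
```

View pics/w7z.png

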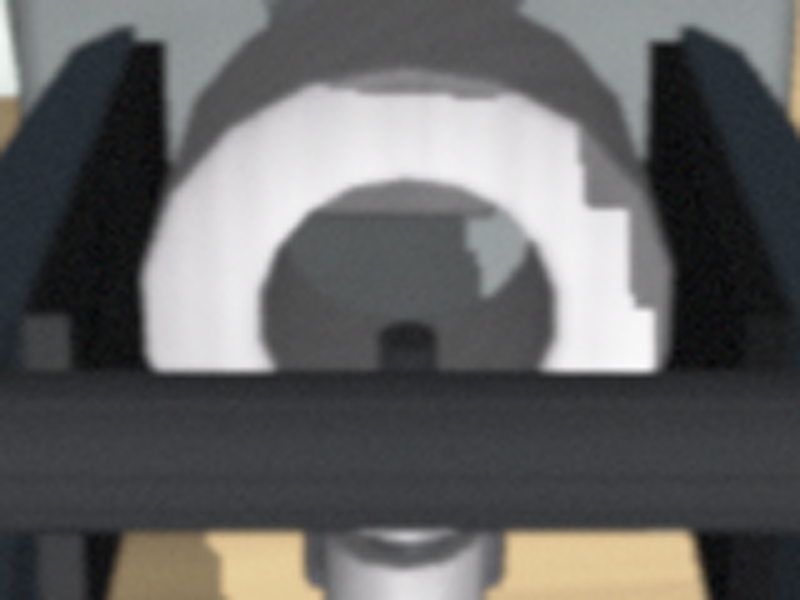

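The zoomed w7 view shows the shaft's flat edge through the bore as a level line at y≈212, square to the screw tip at (408,345). The screw head lines up over the guide tube at (408,560). Next is a numeric check of the offset.

Run:
```python
from h import *; import pickle
c=pickle.load(open("w7.pkl","rb")); s=sense();p=np.array(s['position']);E=np.array(s['eef_rot'])
U=lambda u,v:(239+u/5-.4,258+v/5-.4)
T=lambda u,v,z:(E.T@(atz(c,*U(u,v),z)-p))[:2].round(2)
for dz in (0,1):
  print("bore back",T(407,178,p[2]+26.4+dz)-[13.5,0],"outer back",T(407,70,p[2]+26.4+dz)-[25,0])
print("axis from flat",T(407,212,160)+[7,0], "axis pinch in tool",(E.T@(np.array([559.3,163.8,160])-p))[:2])
print("guide mouth centre est", (E.T@(np.array([559.3,163.8,0])+68*np.array([np.cos(np.radians(175.6)),np.sin(np.radians(175.6)),0])-p))[:2])
print("tube left/right at z128", T(325,585,128),T(487,585,128))
```

```text
bore back [-0.58  0.41] outer back [-1.6   0.41]
bore back [-0.09  0.41] outer back [-1.19  0.41]
axis from flat [-0.46  0.47] axis pinch in tool [-2.01680179 -0.18433481]
guide mouth centre est [-70.07679293  -0.14939699]
tube left/right at z128 [-82.   -11.02] [-82.    11.88]
```

Request:
{"op": "servo_tool", "data": {"deltas": [{"dx": 0,"dy": 0,"dz": 0.15,"spin": 0,"jaw": 0.4},{"dx": 0,"dy": 0,"dz": 0.1,"spin": 0,"jaw": 0.4},{"dx": 0,"dy": 0,"dz": 0.07,"spin": 0,"jaw": 0.4},{"dx": 0,"dy": 0,"dz": 0.07,"spin": 0,"jaw": 0.4},{"dx": 0,"dy": 0,"dz": 0,"spin": 0,"jaw": 0.4}]}}

```text
time_s: 21.45
position: [560.9, 163.6, 154.6]
eef_rot: [[0.997, -0.076, -0.0], [-0.076, -0.997, -0.0], [-0.0, 0.0, -1.0]]
contact_force: [-0.1, -0.5, -3.5]
grip_width: 50.5
gripper_force: 30.0
```

Request:
{"op": "servo_tool", "data": {"deltas": [{"dx": 0,"dy": 0,"dz": 0.05,"spin": 0,"jaw": 0.4},{"dx": 0,"dy": 0,"dz": 0.05,"spin": 0,"jaw": 0.4},{"dx": 0,"dy": 0,"dz": 0,"spin": 0,"jaw": 0.4}]}}

```text
time_s: 21.75
position: [560.9, 163.6, 151.6]
eef_rot: [[0.997, -0.076, -0.0], [-0.076, -0.997, -0.0], [-0.0, 0.0, -1.0]]
contact_force: [0.7, 0.2, -2.0]
grip_width: 49.8
gripper_force: 30.0
```

Request:
{"op": "servo_tool", "data": {"deltas": [{"dx": 0,"dy": 0,"dz": 0.07,"spin": 0,"jaw": 0.4},{"dx": 0,"dy": 0,"dz": 0.07,"spin": 0,"jaw": 0.4},{"dx": 0,"dy": 0,"dz": 0.07,"spin": 0,"jaw": 0.4},{"dx": 0,"dy": 0,"dz": 0.07,"spin": 0,"jaw": 0.4},{"dx": 0,"dy": 0,"dz": 0,"spin": 0,"jaw": 0.4}]}}

```text
time_s: 22.25
position: [560.8, 163.6, 143.1]
eef_rot: [[0.997, -0.076, -0.001], [-0.076, -0.997, -0.0], [-0.001, 0.0, -1.0]]
contact_force: [0.7, -0.9, -2.7]
grip_width: 49.5
gripper_force: 30.0
```

Request:
{"op": "servo_tool", "data": {"deltas": [{"dx": 0,"dy": 0,"dz": 0.25,"spin": 0,"jaw": 0.4},{"dx": 0,"dy": 0,"dz": 0.25,"spin": 0,"jaw": 0.4},{"dx": 0,"dy": 0,"dz": 0.25,"spin": 0,"jaw": 0.4},{"dx": 0,"dy": 0,"dz": 0.23,"spin": 0,"jaw": 0.4},{"dx": 0,"dy": 0,"dz": 0,"spin": 0,"jaw": 0.4}]}}

```text
time_s: 22.75
position: [560.3, 163.5, 112.7]
eef_rot: [[0.997, -0.076, -0.002], [-0.076, -0.997, -0.0], [-0.002, 0.0, -1.0]]
contact_force: [-0.6, -0.2, -2.3]
grip_width: 50.2
gripper_force: 30.0
```

Request:
{"op": "servo_tool", "data": {"deltas": [{"dx": 0,"dy": 0,"dz": 0,"spin": 0,"jaw": 0.4},{"dx": 0,"dy": 0,"dz": 0,"spin": 0,"jaw": 0.4}]}}

```text
time_s: 22.95
position: [561.2, 163.7, 114.3]
eef_rot: [[0.997, -0.076, 0.0], [-0.076, -0.997, 0.0], [0.0, -0.0, -1.0]]
contact_force: [0.4, 0.4, -2.5]
grip_width: 49.8
gripper_force: 30.0
```

Run:
```python
from h import *; import pickle
P=[]
for i in range(4):
    im=eyes.camera("wrist"); s=sense(); P.append(s['position'])
E=s['eef_rot']
print(np.mean(P,0),np.std(P,0),np.degrees(np.arctan2(E[1][0],E[0][0])),s['time_s'],s['contact_force'],s['wrist_torque'],s['grip_width'])
cv2.imwrite("pics/w8.png",im[:,:,::-1])
# compare held collar appearance with w7 (slip check)
a=cv2.imread("pics/w7.png",0)[258:378,239:399].astype(np.float32);b=cv2.imread("pics/w8.png",0)[258:378,239:399].astype(np.float32)
for sl in ((slice(10,40),slice(30,130)),): print(cv2.phaseCorrelate(a[sl].copy(),b[sl].copy()))
```

```text
[561.21195491 163.67860426 114.33003702] [0.04700786 0.00811203 0.03102414] -4.3775900377266925 23.15 [-0.1282461  -0.30156598 -2.81988607] [ 0.02751768  0.00698937 -0.00717397] 49.973355766198324
((0.16552830183885447, -0.016299940365486876), 0.8790211180051167)
```

Request:
{"op": "servo_tool", "data": {"deltas": [{"dx": -0.015,"dy": 0,"dz": 0.02,"spin": 0,"jaw": 0.4},{"dx": 0,"dy": 0,"dz": 0,"spin": 0,"jaw": 0.4},{"dx": 0,"dy": 0,"dz": 0,"spin": 0,"jaw": 0.4},{"dx": 0,"dy": 0,"dz": 0,"spin": 0,"jaw": 0.4}]}}

```text
time_s: 23.55
position: [560.6, 163.7, 113.4]
eef_rot: [[0.997, -0.076, -0.0], [-0.076, -0.997, 0.0], [-0.0, -0.0, -1.0]]
contact_force: [-0.2, -0.1, -2.2]
grip_width: 49.9
gripper_force: 30.0
```

Run:
```python
from h import *
s=sense(); print({k:np.round(s[k],3).tolist() for k in ('time_s','position','contact_force','wrist_torque','grip_width','gripper_force')})
if np.linalg.norm(s['contact_force'])<8 and abs(s['position'][2]-113.7)<0.8: print(r.close_job())
```

```text
{'time_s': 23.55, 'position': [560.573, 163.656, 113.41], 'contact_force': [-0.248, -0.064, -2.213], 'wrist_torque': [0.001, -0.003, -0.016], 'grip_width': 49.863, 'gripper_force': 30.0}
the job is handed in; nothing more can be done
None
```

I handed the job in at 23.6 s: the shaft's flat is turned to face the key guide, and the collar is on the shaft, still held in the fingers, its screw over the flat, aimed at the guide and level with the hole (within about 1 mm and 1° by my measurements).

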